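Find the soft isolator foot with a hardness gauge

TASK

Lift the dial hardness gauge out of its sloping cradle, stand it upright on the metal rest block with its pin in the hole and let go, so that you can take it again from above. Then press it, upright and centred, onto each of the three rubber feet, from the left one to the right one: push its pin gently into the gel centre until the gauge's flat foot lies flush on the rubber for a moment, and read the dial. Finish by leaving the gauge standing by itself, flush and centred, on the foot into which the pin sank deepest (the lowest dial reading), without toppling the gauge or disturbing the things lying about.

Things in the scene. Friction and masses are not known exactly. Their poses are not given: they have to be found in the camera images.
- gauge_grip (a point): Centre of the gauge's square grey plastic grip at its top (24 x 24 mm across, 45 mm long along the gauge's axis), where it is taken. Site z runs along the gauge from foot up to grip; the dial looks to -x; y across. The round dial case (52 mm diameter, 22 mm thick along x) is centred 56.5 mm below this point
- gauge_foot (a point): Centre of the flat underside of the gauge's round steel foot (40 mm diameter), 122.5 mm below gauge_grip along the gauge's axis; axes as gauge_grip. The sprung pin (4.4 mm diameter, round tip) stands 8 mm out of it
- gauge: The loose dial hardness gauge, 0.35 to 0.45 kg, 145 mm tall; origin and axes as gauge_foot. At the start it leans in its cradle with z tilted 60 degrees from vertical towards the cradle's +x: foot low on the near side, grip high on the far side and clear of the cradle
- gauge_pin (a joint): How far the pin is pushed back into the gauge, m: 0 fully out, 0.008 flush; spring 1400 N/m. The dial needle turns clockwise with it, 0.625 rad per mm. Pressed flush, the soft gel gives 0.5 to 2 mm and the gauge's own weight keeps it flush; the two firmer ones give 3 to 6.5 mm and push up with 5 to 9 N, so the gauge must be held down
- cradle: Fixed plywood cradle, base 130 x 70 mm, about 75 mm high; origin under its centre on the bench, z up, the gauge leans along its +x direction
- rest_top (a point): Centre of the upper face (30 mm above the bench) of the fixed square aluminium rest block, 64 x 64 mm, edges along x and y; the hole there is 19 mm wide and 16 mm deep, so that the pin hangs free in it and the gauge's foot stands flat on the face
- mount_a_top (a point): Centre of the flat top (60 mm diameter, 36 mm above the bench) of the left rubber foot (largest y), a fixed black isolator foot on a steel flange of 76 mm diameter. The gel plug at the centre is 20 mm across, level with the top and can sink 9 mm; which foot has the soft gel is hidden and varies
- mount_b_top (a point): The same of the middle foot
- mount_c_top (a point): The same of the right foot (smallest y)
- mount_a: Left foot; origin under its centre on the bench
- mount_b: Middle foot; likewise
- mount_c: Right foot; likewise
- pliers: Bystander: long-nose pliers with orange handles, 173 x 55 x 13 mm, lying flat; leave alone
- marker: Bystander: black marker pen, 120 x 13 x 13 mm, lying at the front of the bench; leave alone
- component_box: Bystander: small yellow box, 45 x 62 x 24 mm; leave alone
- tape_blue: Bystander: roll of blue tape, 66 x 66 x 19 mm; leave alone
Things that resemble listed ones, but are neither listed nor needed, are in the scene too. Leave any brown or red look-alike of the mount_b alone.

How it is judged:
On the way, in this order (a step that is already met when the one before it is completed fails the run):
1. the gauge stands upright on the rest block, pin free in the hole, let go (angle between gauge's own z axis and vertical below 0.06 rad and horizontal distance between gauge_foot and rest_top below 0.009 m and z of gauge_foot in the frame of rest_top below 0.003 m and value of joint gauge_pin below 0.001 m and contact force between the fingers and gauge below 0.1 N), for 0.3 s.
2. the gauge is pressed upright and flush on the left foot, pin in the gel (angle between gauge's own z axis and vertical below 0.08 rad and horizontal distance between gauge_foot and mount_a_top below 0.009 m and z of gauge_foot in the frame of mount_a_top below 0.0025 m), for 0.2 s.
3. the gauge is pressed upright and flush on the middle foot, pin in the gel (angle between gauge's own z axis and vertical below 0.08 rad and horizontal distance between gauge_foot and mount_b_top below 0.009 m and z of gauge_foot in the frame of mount_b_top below 0.0025 m), for 0.2 s.
4. the gauge is pressed upright and flush on the right foot, pin in the gel (angle between gauge's own z axis and vertical below 0.08 rad and horizontal distance between gauge_foot and mount_c_top below 0.009 m and z of gauge_foot in the frame of mount_c_top below 0.0025 m), for 0.2 s.
At the end, for the whole second after the job is handed in: the gauge stands upright (within 0.08 rad) and at rest, let go, on one of the three rubber feet, centred within 9 mm, its flat foot within 2.5 mm of the rubber, with the pin pushed back less than 2.5 mm (only possible on the softest) (((angle between gauge's own z axis and vertical below 0.08 rad and horizontal distance between gauge_foot and mount_a_top below 0.009 m and z of gauge_foot in the frame of mount_a_top below 0.0025 m) or (angle between gauge's own z axis and vertical below 0.08 rad and horizontal distance between gauge_foot and mount_b_top below 0.009 m and z of gauge_foot in the frame of mount_b_top below 0.0025 m) or (angle between gauge's own z axis and vertical below 0.08 rad and horizontal distance between gauge_foot and mount_c_top below 0.009 m and z of gauge_foot in the frame of mount_c_top below 0.0025 m)) and value of joint gauge_pin below 0.0025 m and contact force between the fingers and gauge below 0.1 N and linear speed of gauge below 0.02 m/s); the robot touches nothing.
It fails at once if the gauge is knocked over (angle between gauge's own z axis and vertical above 1.45 rad).
It fails at once if a rubber foot is pressed with more than 80 N (contact force between gauge and mount_a above 80 N or contact force between gauge and mount_b above 80 N or contact force between gauge and mount_c above 80 N).
It fails at once if pliers, marker, yellow box or tape roll moved by more than 25 mm (distance of any of pliers, marker, component_box, tape_blue from where it was at the start of the episode above 0.025 m).
It also fails if it takes over 72 s, if anything falls off the work surface, if the arm or the gripper's body presses on something with over 40 N, if the wrist force passes 120 N, or if a joint passes its speed limit or range.

ROBOT

A 6-joint arm with a two-finger parallel gripper is mounted at the origin on a cart in front of the work surface, level with it; the furniture and walls round the work are solid. World frame = base frame: x ahead of the robot, y to its left, z up, the work surface at z = 0. Lengths are in m, angles in rad, forces in N, time in s.
With the tool pointing down it reaches from about 0.375 to 0.9 m from the base axis. Payload 3.1 kg.
Tool frame: the origin (TCP) lies at the very end of the fingers, on their centre line; the grasp point (between the pads) lies 19 mm behind it (manip.pinch_z is the distance from the TCP to the grasp point, in m); z points along the fingers, y is the line along which they close (so a half turn about z gives the same grasp; the last joint's range is limited). The gripper opens to 85 mm and grips with 20 to 120 N. Pads are 22 mm wide; open, the fingers measure 114 mm over their backs; the gripper's body (76 mm by 85 mm) begins 54 mm behind the grasp point. The pads swing forward as they close: fully open they stand 13 mm farther back than shut.
Start: joints at [1.153, 0.527, 1.433, -0, 1.181, -0.178], TCP at [0.148, 0.607, 0.231] pointing down, gripper open.
Joint ranges: [-3.08, 3.08], [-0.75, 2.2], [0.22, 2.44], [-1.43, 4.57], [0, 2.65], [-2.85, 2.85]. Speed limits (rad/s): [2.79, 2.79, 3.14, 3.14, 3.14, 3.14].

INTERFACE

Orientations are given as a unit quaternion [x, y, z, w].
In Python, from station import manip gives the robot as it stands.
- The arm moves only by the tool servo_tool, never from a script. Its argument "commands" is one flat list of numbers, 7 for each row, row after row: the shift along the tool's x, y, z each as a share of 500 mm, from -1 to 1, then the turn, a rotation vector about the tool's x, y, z each as a share of 360 degrees, from -1 to 1, then the opening, from -1 (shut) to 1 (fully open). In form: [dx, dy, dz, rx, ry, rz, claw, dx, dy, dz, rx, ry, rz, claw, ...]. A call has 1 to 12 rows; each row shifts and turns the commanded pose from where the row before left it, along the tool's axes as they then stand; what a row does not reach is not made up. A row lasts 1/12 s, in which the tool goes at most 41.7 mm and 7.16 degrees, less where a joint would pass 70% of its speed; a pose out of reach is approached as far as the arm can. A call with a number of a shift or a turn outside -1 to 1 is refused whole. A call with a gripper value outside its range is refused whole. The fingers move at their own pace and stop on an object; "force" is the grip in N (left out, the last holds). Time passes only in rows, so rows that do not move let the fingers close. It gives the time, the measured TCP pose, the force, the opening and the grip force at its end, in the units of the state.
- manip.sense(): the state, without advancing time (a new reading comes with each control period).
- manip.snapshot(name): name is "side" or "top"; returns a dict with "img" (420x560x3 uint8, red, green, blue), "mtx" (3x3 intrinsics, pixels), "world_to_cam" (4x4, takes a point from world to camera coordinates). Camera axes: x right, y up, looking along -z (the intrinsics and any distortion apply to the point x, -y, -z); pixel columns grow to the right and rows downward; lengths in m; the calibration is good to about 2 mm. A picture is of the moment at which its call begins. There is no depth.
- manip.sign_off(): hands the job in; it is judged then, once.
Trained networks look in a picture, given as the dict that the camera call returned (one of the last four; its "shot" number tells which), for a name from the list of things; names that differ only in an ending like _2 or _b are one class to them, and where a whole thing is asked for, a point or a joint stands for the part that bears it (a point fixed in the world has none). Each returns a list of dicts, best first, with "conf" (0 to 1); they miss things now and then, are a little off and sometimes report something else, mostly with a low value. They report only what shows in the picture. A call takes as long as a camera call. They do not tell look-alikes from the thing itself.
- manip.look_for(picture, query): "box" ([left, top, width, height] in pixels, round what is visible of it).
- manip.silhouettes(picture, query): "pixels" (420x560 bool, what is visible of it) and "box" ([left, top, width, height] in pixels, round what is visible of it).
The state is a dict: "t": time; "q": joint angles; "qd": joint speeds; "tau": joint torques, N m; "tcp_pos": TCP position; "tool_rot": TCP orientation; "force": force on the tool from outside, world axes, zero at the start; "ft_torque": the same for the moment, N m; "finger_gap": opening from 0.0 (shut) to 1.0 (fully open); "gripper_force": force on a finger pad.
Only numpy, scipy, OpenCV 4.12 (cv2) and the standard library are available. Lean on these libraries where they do the work, as an engineer would, in place of code of your own. Each camera call takes 0.05 s, during which the arm holds its last target. There are 200 camera calls.

## Working session

There is one attempt and no reset: what is moved stays moved. The work goes in short steps, Python scripts to look and compute and a tool call to move; the robot and the scene stay as the last step left them, time stands still between calls to the robot, and variables do not carry over. Pictures are saved under pics/ and viewed, at most 10 in all, crops included, and the job is handed in when it is done.

Besides the shell and the picture viewer there is one more tool, called after "Request:" by a JSON object that holds its "method" and its "body". servo_tool: Moves the arm, as the interface text tells. Its arguments: {"type":"object","properties":{"commands":{"type":"array"},"force":{"type":"number"}},"required":["commands"]}

```bash
mkdir -p pics; cat > h.py <<'E'
import numpy as np, cv2
from station import manip
def save(s,name,crop=None,k=1):
    im=s["img"][:,:,::-1]
    if crop: x,y,w,h=crop; im=im[y:y+h,x:x+w]
    cv2.imwrite("pics/"+name,cv2.resize(im,None,fx=k,fy=k,interpolation=cv2.INTER_CUBIC))
def proj(s,P):
    P=np.atleast_2d(P); c=(s["world_to_cam"]@np.c_[P,np.ones(len(P))].T)[:3]
    c=c*np.array([[1],[-1],[-1]]); p=s["mtx"]@c; return (p[:2]/p[2]).T
def onplane(s,uv,z):
    W=s["world_to_cam"]; R=W[:3,:3]; o=-R.T@W[:3,3]
    d=np.linalg.inv(s["mtx"])@np.array([uv[0],uv[1],1]); d=R.T@(d*[1,-1,-1])
    return o+d*(z-o[2])/d[2]
E
python3 - <<'E'
from h import *
np.set_printoptions(precision=3,suppress=True)
for n in("top","side"):
    s=manip.snapshot(n); save(s,n+"0.png")
    W=s["world_to_cam"]; print(n,-W[:3,:3].T@W[:3,3],s["mtx"].tolist(),[k for k in s])
    for q in("gauge","cradle","rest_top","mount_b","gauge_grip","pliers","marker","component_box","tape_blue"):
        print(q,[(np.round(d["box"]).astype(int).tolist(),round(d["conf"],2)) for d in manip.look_for(s,q)])
print(manip.sense(), manip.pinch_z)
E
```

```text
top [0.452 0.032 1.649] [[524.2205684934017, 0.0, 270.04810985638835], [0.0, 524.2205684934017, 209.77732324003563], [0.0, 0.0, 1.0]] ['img', 'mtx', 'world_to_cam', 'shot']
gauge [([336, 198, 31, 43], 0.68), ([293, 231, 24, 24], 0.33)]
cradle [([325, 206, 38, 44], 0.63)]
rest_top [([385, 226, 26, 24], 0.76)]
mount_b [([293, 233, 24, 23], 0.91), ([255, 222, 25, 28], 0.9), ([211, 224, 21, 28], 0.88), ([113, 185, 19, 23], 0.79)]
gauge_grip [([333, 195, 33, 48], 0.63)]
pliers [([283, 166, 33, 50], 0.76)]
marker [([289, 277, 42, 6], 0.6)]
component_box [([320, 134, 24, 26], 0.88)]
tape_blue [([390, 168, 22, 18], 0.87)]
side [ 0.048 -1.015  0.931] [[422.834623432921, 0.0, 278.10120847779154], [0.0, 422.834623432921, 212.4108336860931], [0.0, 0.0, 1.0]] ['img', 'mtx', 'world_to_cam', 'shot']
gauge [([292, 246, 49, 23], 0.86)]
cradle [([289, 258, 43, 31], 0.73), ([356, 235, 17, 14], 0.62)]
rest_top [([314, 299, 34, 33], 0.79)]
mount_b [([237, 207, 17, 18], 0.78), ([264, 247, 26, 16], 0.69), ([255, 225, 21, 20], 0.62), ([295, 247, 48, 27], 0.59), ([204, 176, 22, 16], 0.58)]
gauge_grip [([293, 248, 45, 27], 0.67)]
pliers [([294, 223, 31, 32], 0.77)]
marker [([236, 263, 13, 26], 0.54), ([355, 235, 20, 20], 0.35)]
component_box [([354, 234, 21, 16], 0.84), ([267, 246, 22, 19], 0.17), ([293, 249, 48, 18], 0.16)]
tape_blue [([378, 287, 21, 17], 0.75)]
{'t': 1.0, 'q': array([ 1.154,  0.527,  1.433,  0.   ,  1.181, -0.178]), 'qd': array([ 0.001,  0.002,  0.001, -0.001,  0.001,  0.001]), 'tau': array([ -0.   , -44.233, -17.842,  -0.   ,   0.001,   0.   ]), 'tcp_pos': array([0.148, 0.607, 0.231]), 'tool_rot': array([ 0.119,  0.993, -0.   , -0.   ]), 'force': array([ 0.441, -0.632,  0.512]), 'ft_torque': array([-0.013, -0.008,  0.007]), 'gripper_force': 0.0, 'finger_gap': 1.0045061051912598} 0.0187
```

```bash
python3 - <<'E'
import cv2
a=cv2.imread("pics/top0.png");b=cv2.imread("pics/side0.png")
cv2.imwrite("pics/c1.png",cv2.resize(a[120:300,190:430],None,fx=3.3,fy=3.3,interpolation=cv2.INTER_CUBIC))
cv2.imwrite("pics/c2.png",cv2.resize(b[165:345,190:420],None,fx=3.3,fy=3.3,interpolation=cv2.INTER_CUBIC))
E
```

```text
(no output)
```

View pics/c1.png

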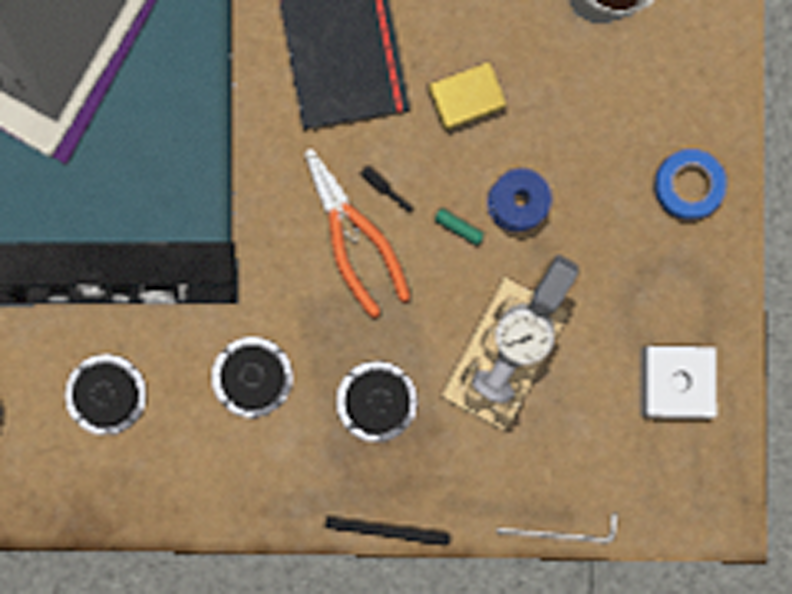

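View pics/c2.png

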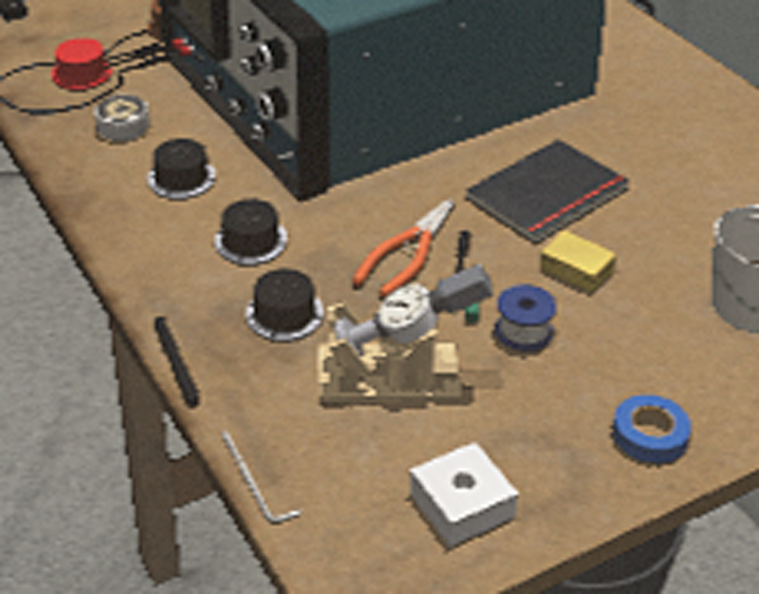

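```bash
cat >> h.py <<'E'
from scipy.optimize import minimize
t=np.linspace(0,2*np.pi,24,endpoint=False)
def cyl(r,z0,z1): return np.r_[[[r*np.cos(a),r*np.sin(a),z] for a in t for z in(z0,z1)]]
def box(w,z0,z1): return np.array([[x,y,z] for x in(-w,w) for y in(-w,w) for z in(z0,z1)])
dial=np.array([[x,.026*np.cos(a),.066+.026*np.sin(a)] for a in t for x in(-.011,.011)])
GAUGE=[box(.012,.1,.145),dial,cyl(.007,0,.1),cyl(.02,0,.008)]
MOUNT=[cyl(.038,0,.004),cyl(.03,.004,.036)]
REST=[box(.032,0,.03)]
def mask(s,parts,R,p,k=4):
    m=np.zeros((420*k,560*k),np.uint8)
    for P in parts:
        h=cv2.convexHull(((proj(s,P@R.T+p)+.5)*k-.5).astype(np.float32))
        cv2.fillConvexPoly(m,np.round(h*16).astype(np.int32),1,shift=4)
    return cv2.resize(m.astype(np.float32),(560,420),interpolation=cv2.INTER_AREA)
def iou(a,b): return np.minimum(a,b).sum()/np.maximum(a,b).sum()
def pose(yaw,tilt):
    c,s=np.cos(yaw),np.sin(yaw);C,S=np.cos(tilt),np.sin(tilt)
    return np.array([[c,-s,0],[s,c,0],[0,0,1]])@np.array([[C,0,S],[0,1,0],[-S,0,C]])
def fit(views,parts,f,x0,step):
    L=lambda x:-sum(iou(mask(s,parts,*f(x)),m) for s,m in views)
    x0=np.array(x0); sim=np.vstack([x0]+[x0+np.eye(len(x0))[i]*step[i] for i in range(len(x0))])
    r=minimize(L,x0,method="Nelder-Mead",options=dict(initial_simplex=sim,maxiter=150,xatol=2e-4,fatol=1e-4)); return r.x,-r.fun/len(views)
def near(s,q,P):
    uv=proj(s,P)[0]; D=manip.silhouettes(s,q)
    D=sorted(D,key=lambda d:np.hypot(d["box"][0]+d["box"][2]/2-uv[0],d["box"][1]+d["box"][3]/2-uv[1]))
    return D[0]["pixels"].astype(np.float32)
E
python3 - <<'E'
from h import *
np.set_printoptions(precision=4,suppress=True)
S=[manip.snapshot(n) for n in("top","side")]
I=np.eye(3)
for n,q,uv,P in(("a","mount_b",(222,239),MOUNT),("b","mount_b",(266,234),MOUNT),("c","mount_b",(304,241.5),MOUNT),("rest","rest_top",(396,236),REST)):
    x0=onplane(S[0],uv,.03)[:2]
    V=[(s,near(s,q,[*x0,.02])) for s in S]
    f=lambda x:(I,np.array([x[0],x[1],0]))
    print(n,x0,fit(V,P,f,x0,[.008,.008]),[fit([v],P,f,x0,[.008,.008])for v in V])
x0=np.r_[onplane(S[0],(338,237),.06)[:2],.05,-.5]
V=[(s,near(s,"gauge",onplane(S[0],(348,223),.1))) for s in S]
f=lambda x:(pose(x[3],np.pi/3),np.array(x[:3]))
r=fit(V,GAUGE,f,x0,[.01,.01,.01,.2]);print("gauge",x0,r, [float(v[1].sum()) for v in V])
R,p=f(r[0]);print("grip",p+R[:,2]*.1225)
o=[]
for s,m in V:
    im=s["img"][:,:,::-1].copy(); im[(mask(s,GAUGE,R,p)>.5)^(m>.5)]=(0,0,255)
    c=proj(s,p+R[:,2]*.07)[0].astype(int); o.append(cv2.resize(im[c[1]-40:c[1]+40,c[0]-40:c[0]+40],(390,390),interpolation=cv2.INTER_NEAREST))
cv2.imwrite("pics/g1.png",np.hstack(o))
E
```

```text
a [0.4973 0.1655] (array([0.4986, 0.1671]), np.float64(0.7892166376113892)) [(array([0.4992, 0.1673]), np.float64(0.8938347101211548)), (array([0.4986, 0.1696]), np.float64(0.6850839853286743))]
b [0.5153 0.0303] (array([0.5183, 0.0302]), np.float64(0.9161286354064941)) [(array([0.5177, 0.0304]), np.float64(0.9134912490844727)), (array([0.5189, 0.0296]), np.float64(0.9239168167114258))]
c [ 0.4944 -0.0874] (array([ 0.4971, -0.0907]), np.float64(0.8757891654968262)) [(array([ 0.4966, -0.0907]), np.float64(0.8838383555412292)), (array([ 0.4979, -0.0907]), np.float64(0.871580183506012))]
rest [ 0.5168 -0.3718] (array([ 0.5206, -0.3731]), np.float64(0.9226267337799072)) [(array([ 0.5203, -0.3721]), np.float64(0.9395947456359863)), (array([ 0.5219, -0.3738]), np.float64(0.9267447590827942))]
gauge [ 0.5092 -0.1881  0.05   -0.5   ] (array([ 0.5091, -0.1928,  0.0455, -0.4792]), np.float64(0.859402596950531)) [556.0, 555.0]
grip [ 0.6033 -0.2417  0.1067]
```

View pics/g1.png

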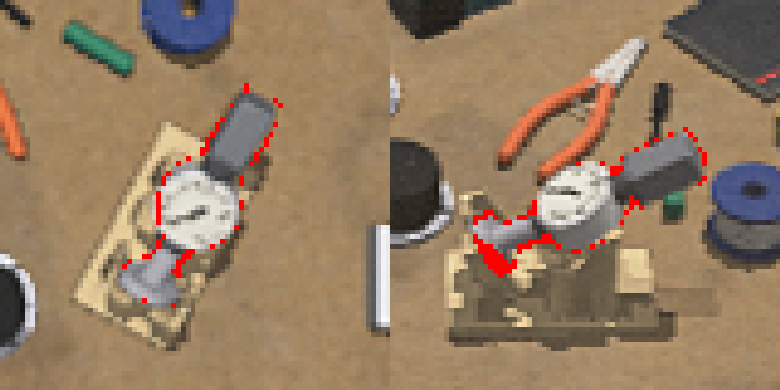

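```bash
cat >> h.py <<'E'
from scipy.spatial.transform import Rotation as Ro
def toolR(yaw,phi):
    """tool y across (yaw+90deg), tool z down, leaning phi back towards -heading"""
    h=np.array([np.cos(yaw),np.sin(yaw),0]);y=np.array([-h[1],h[0],0]);z=-np.sin(phi)*h+[0,0,-np.cos(phi)]
    return np.c_[np.cross(y,z),y,z]
def delta(p,R=None):
    """shares for: shift first in present axes; turn"""
    s=manip.sense(); R0=Ro.from_quat(s["tool_rot"]).as_matrix()
    d=R0.T@(np.array(p)-s["tcp_pos"]); print("tcp",s["tcp_pos"].round(4),"F",s["force"].round(2),"gap",round(s["finger_gap"],3),"t",s["t"])
    print("shift shares",(d/.5).round(4),"rows>=",np.linalg.norm(d)/.0417)
    if R is not None:
        w=Ro.from_matrix(R0.T@R).as_rotvec()/(2*np.pi); print("turn shares",w.round(4),"rows>=",np.linalg.norm(w)/.0199)
E
python3 - <<'E'
from h import *
delta([.6414,-.262,.179],toolR(-.479,np.pi/6))
E
```

```text
tcp [0.1478 0.6073 0.2313] F [ 0.61 -0.08  0.15] gap 1.0 t 1.6
shift shares [-1.3704 -1.4558  0.1045] rows>= 24.005242626370993
turn shares [-0.01    0.0829  0.0374] rows>= 4.597974621378945
```

Request:
{"method": "servo_tool", "body": {"commands": [-0.055,-0.0583,0,0,0,0,0.4,-0.055,-0.0583,0,0,0,0,0.4,-0.055,-0.0583,0,0,0,0,0.4,-0.055,-0.0583,0,0,0,0,0.4,-0.055,-0.0583,0,0,0,0,0.4,-0.055,-0.0583,0,0,0,0,0.4,-0.055,-0.0583,0,0,0,0,0.4,-0.055,-0.0583,0,0,0,0,0.4,-0.055,-0.0583,0,0,0,0,0.4,-0.055,-0.0583,0,0,0,0,0.4,-0.055,-0.0583,0,0,0,0,0.4,-0.055,-0.0583,0,0,0,0,0.4]}}

```text
t: 2.6
tcp_pos: [0.3865, 0.1876, 0.2317]
tool_rot: [0.119, 0.993, 0.0, 0.0]
force: [0.9, 0.2, 0.6]
finger_gap: 0.702
gripper_force: 0.0
```

Request:
{"method": "servo_tool", "body": {"commands": [-0.055,-0.0583,0,0,0,0,0.4,-0.055,-0.0583,0,0,0,0,0.4,-0.055,-0.0583,0,0,0,0,0.4,-0.055,-0.0583,0,0,0,0,0.4,-0.055,-0.0583,0,0,0,0,0.4,-0.055,-0.0583,0,0,0,0,0.4,-0.055,-0.0583,0,0,0,0,0.4,-0.055,-0.0583,0,0,0,0,0.4,-0.055,-0.0583,0,0,0,0,0.4,-0.055,-0.0583,0,0,0,0,0.4,-0.055,-0.0583,0,0,0,0,0.4,-0.04,-0.045,0,0,0,0,0.4]}}

```text
t: 3.6
tcp_pos: [0.6194, -0.2238, 0.2314]
tool_rot: [0.12, 0.993, -0.001, 0.001]
force: [0.7, 0.3, -0.3]
finger_gap: 0.697
gripper_force: 0.0
```

Request:
{"method": "servo_tool", "body": {"commands": [-0.03,-0.03,0,-0.0017,0.0138,0.0062,0.4,0,0,0,-0.0017,0.0138,0.0062,0.4,0,0,0,-0.0017,0.0138,0.0062,0.4,0,0,0,-0.0017,0.0138,0.0062,0.4,0,0,0,-0.0017,0.0138,0.0062,0.4,0,0,0,-0.0017,0.0138,0.0062,0.4,0,0,0,0,0,0,0.4,0,0,0,0,0,0,0.4]}}

```text
t: 4.27
tcp_pos: [0.6289, -0.2388, 0.2292]
tool_rot: [0.228, 0.938, 0.062, -0.252]
force: [-0.0, 0.4, -0.0]
finger_gap: 0.702
gripper_force: 0.0
```

```bash
python3 - <<'E'
from h import *
delta([.597,-.2389,.0923],toolR(-.479,np.pi/6))
E
```

```text
tcp [ 0.6289 -0.2388  0.2292] F [-0.    0.45 -0.05] gap 0.702 t 4.2667
shift shares [-0.088  -0.03    0.2653] rows>= 3.3702472785325828
turn shares [ 0.0002 -0.0001  0.0003] rows>= 0.017380049806734472
```

Request:
{"method": "servo_tool", "body": {"commands": [-0.044,-0.015,0,0,0,0,0.4,-0.044,-0.015,0,0,0,0,0.4,0,0,0.05,0,0,0,0.4,0,0,0.05,0,0,0,0.4,0,0,0.05,0,0,0,0.4,0,0,0.05,0,0,0,0.4,0,0,0.035,0,0,0,0.4,0,0,0.03,0,0,0,0.4,0,0,0,0,0,0,0.4,0,0,0,0,0,0,0.4]}}

```text
t: 5.1
tcp_pos: [0.5968, -0.2382, 0.0955]
tool_rot: [0.228, 0.939, 0.062, -0.251]
force: [-0.1, -0.3, 0.3]
finger_gap: 0.698
gripper_force: 0.0
```

```bash
python3 - <<'E'
from h import *
delta([.597,-.2389,.0923],toolR(-.479,np.pi/6))
o=[]
for n in("top","side"):
    s=manip.snapshot(n);c=proj(s,[.59,-.235,.11])[0].astype(int)
    o.append(cv2.resize(s["img"][c[1]-40:c[1]+40,c[0]-40:c[0]+40,::-1],(390,390),interpolation=cv2.INTER_CUBIC))
cv2.imwrite("pics/g2.png",np.hstack(o))
E
```

```text
tcp [ 0.5968 -0.2382  0.0955] F [-0.1  -0.27  0.35] gap 0.698 t 5.1
shift shares [-0.004 -0.001  0.005] rows>= 0.0782162507477977
turn shares [0.0001 0.0002 0.0003] rows>= 0.02008574190826998
```

View pics/g2.png

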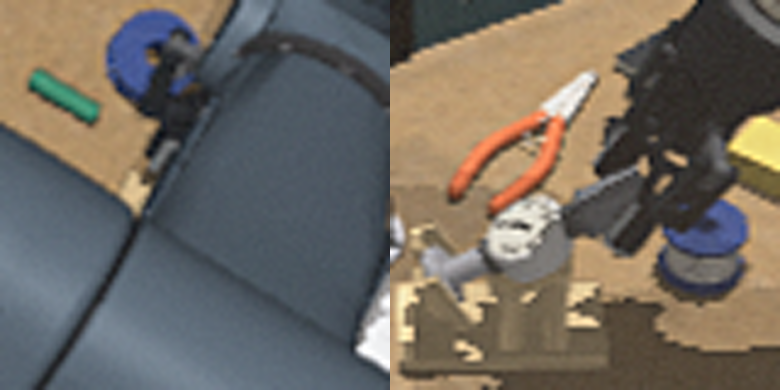

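Request:
{"method": "servo_tool", "body": {"commands": [-0.004,0,0.005,0,0,0,-0.3,0,0,0,0,0,0,-0.6,0,0,0,0,0,0,-1,0,0,0,0,0,0,-1,0,0,0,0,0,0,-1,0,0,0,0,0,0,-1,0,0,0,0,0,0,-1,0,0,0,0,0,0,-1], "force": 60}}

```text
t: 5.87
tcp_pos: [0.5985, -0.2389, 0.0919]
tool_rot: [0.229, 0.939, 0.062, -0.25]
force: [2.6, 1.3, 3.5]
finger_gap: 0.269
gripper_force: 59.7
```

Request:
{"method": "servo_tool", "body": {"commands": [0.005,0,-0.009,0,0,0,-1,0.01,0,-0.0173,0,0,0,-1,0.015,0,-0.026,0,0,0,-1,0.015,0,-0.026,0,0,0,-1,0.015,0,-0.026,0,0,0,-1,0.015,0,-0.026,0,0,0,-1,0.015,0,-0.026,0,0,0,-1,0.015,0,-0.026,0,0,0,-1,0.01,0,-0.0173,0,0,0,-1,0,0,0,0,0,0,-1,0,0,0,0,0,0,-1]}}

```text
t: 6.78
tcp_pos: [0.5979, -0.2393, 0.2075]
tool_rot: [0.229, 0.939, 0.062, -0.25]
force: [0.1, 0.2, -4.9]
finger_gap: 0.271
gripper_force: 59.1
```

```bash
cat >> h.py <<'E'
def held(x0,step=(.008,.008,.008,.1,.1),q="gauge",save_as=None):
    """fit gauge pose (x,y,z of foot,yaw,tilt) to both views"""
    f=lambda x:(pose(x[3],x[4]),np.array(x[:3]))
    R,p=f(x0); V=[]
    for n in("top","side"):
        s=manip.snapshot(n); V.append((s,near(s,q,p+R[:,2]*.05)))
    return V,f
E
python3 - <<'E'
from h import *
np.set_printoptions(precision=4,suppress=True)
s=manip.sense(); print(s["tcp_pos"],s["force"],s["finger_gap"])
delta([.5206-.02,-.373,.22],toolR(-.6,-np.pi/6))
s=manip.snapshot("side"); c=proj(s,[.55,-.22,.2])[0].astype(int)
save(s,"g3.png",(c[0]-50,c[1]-50,100,100),5)
E
```

```text
[ 0.5979 -0.2393  0.2075] [ 0.1035  0.2346 -4.9224] 0.2709344198502769
tcp [ 0.5979 -0.2393  0.2075] F [ 0.1   0.23 -4.92] gap 0.271 t 6.7833
shift shares [ 0.0557 -0.3269  0.0027] rows>= 3.976536953131875
turn shares [ 0.0003 -0.166   0.0203] rows>= 8.403340987658062
```

View pics/g3.png

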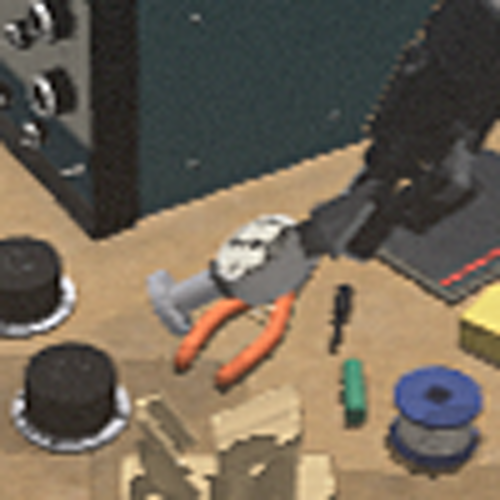

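Request:
{"method": "servo_tool", "body": {"commands": [0.015,0,-0.026,0,0,0,-1,0.015,0,-0.026,0,0,0,-1,0,0,0,0,-0.0185,0,-1,0,0,0,0,-0.0185,0,-1,0,0,0,0,-0.0185,0,-1,0,0,0,0,-0.0185,0,-1,0,0,0,0,-0.0185,0,-1,0,0,0,0,-0.0185,0,-1,0,0,0,0,-0.0185,0,-1,0,0,0,0,-0.0185,0,-1,0,0,0,0,-0.0185,0,-1,0,0,0,0,0,0,-1]}}

```text
t: 7.83
tcp_pos: [0.5888, -0.233, 0.2298]
tool_rot: [0.23, 0.941, -0.057, 0.242]
force: [-3.5, 2.3, -7.9]
finger_gap: 0.275
gripper_force: 59.4
```

```bash
python3 - <<'E'
from h import *
np.set_printoptions(precision=4,suppress=True)
s=manip.sense();R=Ro.from_quat(s["tool_rot"]).as_matrix();print(R[:,2],R[:,1])
g=s["tcp_pos"]-.0187*R[:,2]; print("grasp",g)
x0=[g[0],g[1],g[2]-.12,-.479,0]
V,f=held(x0); r=fit(V,GAUGE,f,x0,(.008,.008,.008,.1,.1)); print(r,[fit([v],GAUGE,f,x0,(.008,.008,.008,.1,.1)) for v in V])
o=[]
for s,m in V:
    im=s["img"][:,:,::-1].copy(); im[(mask(s,GAUGE,*f(r[0]))>.5)^(m>.5)]=(0,0,255)
    c=proj(s,r[0][:3]+[0,0,.07])[0].astype(int); o.append(cv2.resize(im[c[1]-40:c[1]+40,c[0]-40:c[0]+40],(390,390),interpolation=cv2.INTER_NEAREST))
cv2.imwrite("pics/g4.png",np.hstack(o))
E
```

```text
[ 0.4288 -0.2181 -0.8767] [0.4596 0.8881 0.0039]
grasp [ 0.5807 -0.229   0.2462]Traceback (most recent call last):
  File "<stdin>", line 6, in <module>
  File "h.py", line 57, in held
    s=manip.snapshot(n); V.append((s,near(s,q,p+R[:,2]*.05)))
                                     ~~~~^^^^^^^^^^^^^^^^^^
  File "h.py", line 39, in near
    return D[0]["pixels"].astype(np.float32)
           ~^^^
IndexError: list index out of range
```

```bash
python3 - <<'E'
from h import *
delta([.5287,-.377,.2298],toolR(-.479,-np.pi/6))
E
```

```text
tcp [ 0.5952 -0.2374  0.2341] F [ 1.49 -0.39 -4.02] gap 0.275 t 7.9333
shift shares [-0.0052 -0.3091  0.0117] rows>= 3.7089973020711517
turn shares [ 0.0005 -0.002  -0.0001] rows>= 0.1038339319605295
```

Request:
{"method": "servo_tool", "body": {"commands": [-0.002,-0.03,0.001,0,0,0,-1,-0.002,-0.06,0.001,0,0,0,-1,-0.002,-0.065,0.001,0,-0.002,0,-1,-0.002,-0.065,0.001,0,0,0,-1,-0.002,-0.05,0.001,0,0,0,-1,0,-0.03,0.001,0,0,0,-1,0,-0.009,0,0,0,0,-1,0,0,0,0,0,0,-1,0,0,0,0,0,0,-1,0,0,0,0,0,0,-1]}}

```text
t: 8.77
tcp_pos: [0.5324, -0.3779, 0.236]
tool_rot: [0.228, 0.937, -0.061, 0.256]
force: [0.7, -0.0, -3.8]
finger_gap: 0.272
gripper_force: 60.1
```

```bash
cat >> h.py <<'E'
def fitside(yaw,name=None):
    """held gauge from side view alone: grip point slides in tool x/z plane, tilt free"""
    st=manip.sense();Rt=Ro.from_quat(st["tool_rot"]).as_matrix();g=st["tcp_pos"]-.0187*Rt[:,2]
    h=np.array([np.cos(yaw),np.sin(yaw),0])
    def f(x):
        R=pose(yaw,x[2]); return R, g+h*x[0]+[0,0,x[1]]-R[:,2]*.1225
    s=manip.snapshot("side"); m=near(s,"gauge",g-[0,0,.07])
    b=f([0,0,0]); P=[*GAUGE[1:]]; 
    # grip is partly hidden by the finger: compare only below the grip
    lim=max(proj(s,box(.012,.1,.1)@b[0].T+b[1])[:,1]); m=m.copy(); m[:int(lim)+2]=0
    def L(x):
        a=mask(s,P,*f(x)); a[:int(lim)+2]=0; return -iou(a,m)
    r=minimize(L,[0,0,0],method="Nelder-Mead",options=dict(initial_simplex=np.array([[0,0,0],[.008,0,0],[0,.008,0],[0,0,.1]]),xatol=2e-4,fatol=1e-4))
    R,p=f(r.x); print("grasp",g.round(4),"dx,dz,tilt",r.x.round(4),"iou",-r.fun,"foot",p.round(4))
    if name:
        im=s["img"][:,:,::-1].copy(); im[(mask(s,P,R,p)>.5)^(m>.5)]=(0,0,255)
        c=proj(s,p+[0,0,.05])[0].astype(int); cv2.imwrite("pics/"+name,cv2.resize(im[max(0,c[1]-50):c[1]+50,c[0]-50:c[0]+50],None,fx=5,fy=5,interpolation=cv2.INTER_NEAREST))
    return p
E
python3 - <<'E'
from h import *
delta([.5289,-.3773,.234],toolR(-.479,-np.pi/6))
fitside(-.479,"g5.png")
s=manip.snapshot("top");print([(d["box"],d["conf"]) for d in manip.look_for(s,"gauge")])
E
```

```text
tcp [ 0.5324 -0.3779  0.236 ] F [ 0.75 -0.04 -3.76] gap 0.272 t 8.7667
shift shares [ 0.008  -0.0021 -0.    ] rows>= 0.09876804775427649
turn shares [0.0006 0.0014 0.0002] rows>= 0.07583793309078592
grasp [ 0.524  -0.3736  0.2521] dx,dz,tilt [-0.0011 -0.0055 -0.0202] iou 0.9209265112876892 foot [ 0.5252 -0.3742  0.1241]
[([295.9, 229.1, 20.1, 26.1], 0.36)]
```

View pics/g5.png

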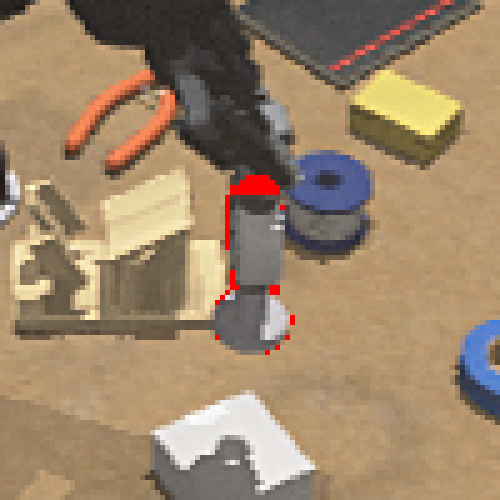

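Request:
{"method": "servo_tool", "body": {"commands": [0.006,0.002,-0.0035,0,0.0014,0,-1,0.01,0,0.0173,0,0,0,-1,0.015,0,0.026,0,0,0,-1,0.015,0,0.026,0,0,0,-1,0.015,0,0.026,0,0,0,-1,0.015,0,0.026,0,0,0,-1,0.01,0,0.0173,0,0,0,-1,0,0,0,0,0,0,-1,0,0,0,0,0,0,-1,0,0,0,0,0,0,-1]}}

```text
t: 9.8
tcp_pos: [0.5295, -0.3768, 0.1565]
tool_rot: [0.229, 0.938, -0.061, 0.253]
force: [-0.3, -0.6, -4.5]
finger_gap: 0.274
gripper_force: 60.0
```

```bash
python3 - <<'E'
from h import *
delta([.5254,-.377,.14],toolR(-.479,-np.pi/6))
fitside(-.479,"g6.png")
E
```

```text
tcp [ 0.5295 -0.3768  0.1565] F [-0.33 -0.58 -4.51] gap 0.274 t 9.8
shift shares [ 0.0227 -0.0042  0.0251] rows>= 0.40844284363429273
turn shares [0.0002 0.0003 0.    ] rows>= 0.01850356545621863
grasp [ 0.5211 -0.3725  0.1727] dx,dz,tilt [ 0.0001 -0.0041  0.0031] iou 0.9374648928642273 foot [ 0.5209 -0.3724  0.0461]
```

View pics/g6.png

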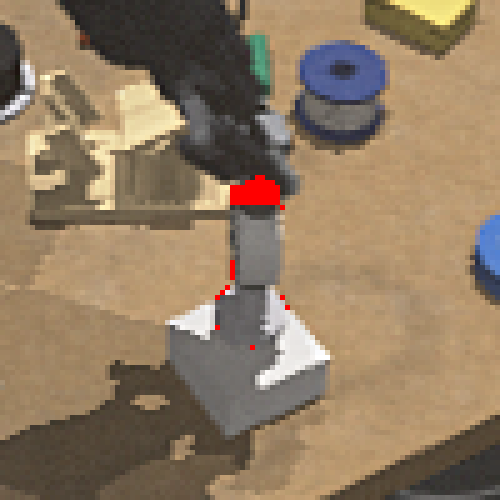

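Request:
{"method": "servo_tool", "body": {"commands": [0.003,0,0.0052,0,0,0,-1,0.003,0,0.0052,0,0,0,-1,0.003,0,0.0052,0,0,0,-1,0.003,0,0.0052,0,0,0,-1,0.001,0,0.0017,0,0,0,-1,0.001,0,0.0017,0,0,0,-1,0,0,0,0,0,0,-1,0,0,0,0,0,0,-1]}}

```text
t: 10.57
tcp_pos: [0.5292, -0.3765, 0.1421]
tool_rot: [0.229, 0.938, -0.061, 0.252]
force: [-0.4, 0.3, -5.1]
finger_gap: 0.272
gripper_force: 60.3
```

Request:
{"method": "servo_tool", "body": {"commands": [0.001,0,0.0017,0,0,0,-1,0,0,0,0,0,0,-1,0,0,0,0,0,0,-1]}}

```text
t: 10.82
tcp_pos: [0.5294, -0.3766, 0.1419]
tool_rot: [0.229, 0.938, -0.061, 0.253]
force: [-1.2, 1.9, 1.1]
finger_gap: 0.272
gripper_force: 60.9
```

Request:
{"method": "servo_tool", "body": {"commands": [0.001,0,0.0017,0,0,0,-1,0,0,0,0,0,0,-1,0,0,0,0,0,0,-1]}}

```text
t: 11.07
tcp_pos: [0.5296, -0.3767, 0.1419]
tool_rot: [0.229, 0.938, -0.061, 0.253]
force: [-3.0, 3.0, 6.2]
finger_gap: 0.278
gripper_force: 61.9
```

Request:
{"method": "servo_tool", "body": {"commands": [0,0,0,0,0,0,-0.3,0,0,0,0,0,0,0.1,0,0,0,0,0,0,0.4,0,0,0,0,0,0,0.4,0,0,0,0,0,0,0.4,0,0,0,0,0,0,0.4,0,0,-0.02,0,0,0,0.4,0,0,-0.04,0,0,0,0.4,0,0,-0.06,0,0,0,0.4,0,0,-0.06,0,0,0,0.4,0,0,-0.06,0,0,0,0.4,0,0,0,0,0,0,0.4]}}

```text
t: 12.07
tcp_pos: [0.4751, -0.349, 0.2493]
tool_rot: [0.229, 0.937, -0.063, 0.255]
force: [0.8, -0.1, -0.5]
finger_gap: 0.7
gripper_force: 0.0
```

```bash
python3 - <<'E'
from h import *
np.set_printoptions(precision=4,suppress=True)
x0=[.5209,-.3724,.03,-.479,0]
f=lambda x:(pose(x[3],x[4]),np.array(x[:3]));V=[]
for n in("side","top"):
    s=manip.snapshot(n)
    try: V.append((s,near(s,"gauge",[.52,-.37,.1])))
    except Exception as e: print(n,e)
for v in V: print(fit([v],GAUGE,f,x0,(.005,.005,.005,.1,.05)),iou(mask(v[0],GAUGE,*f(x0)),v[1]))
delta([.5209,-.3724,.24],toolR(-.479,0))
E
```

```text
(array([ 0.5224, -0.3706,  0.0243, -0.6193,  0.0023]), np.float64(0.819094181060791)) 0.76469195
(array([ 0.5225, -0.3737,  0.0351, -0.5939, -0.0326]), np.float64(0.9183257818222046)) 0.87684304
tcp [ 0.4756 -0.3487  0.2437] F [-0.3  -0.23 -1.36] gap 0.701 t 12.2667
shift shares [-0.0848 -0.0004  0.0576] rows>= 1.229649407437159
turn shares [0.0003 0.0834 0.    ] rows>= 4.192369497240115
```

Request:
{"method": "servo_tool", "body": {"commands": [-0.029,0,0.018,0,0,0,0.4,-0.029,0,0.018,0,0,0,0.4,-0.029,0,0.018,0,0,0,0.4,0,0,0,0,0.0167,0,0.4,0,0,0,0,0.0167,0,0.4,0,0,0,0,0.0167,0,0.4,0,0,0,0,0.0167,0,0.4,0,0,0,0,0.0167,0,0.4,0,0,0,0,0,0,0.4,0,0,0,0,0,0,0.4]}}

```text
t: 13.1
tcp_pos: [0.5219, -0.3723, 0.2399]
tool_rot: [0.236, 0.972, 0.001, -0.0]
force: [0.3, 0.4, 0.2]
finger_gap: 0.702
gripper_force: 0.0
```

```bash
python3 - <<'E'
from h import *
delta([.522,-.3725,.138],toolR(-.479,0))
s=manip.snapshot("side"); c=proj(s,[.52,-.37,.15])[0].astype(int)
save(s,"g7.png",(c[0]-50,c[1]-50,100,100),5)
E
```

```text
tcp [ 0.5219 -0.3723  0.2399] F [0.34 0.39 0.23] gap 0.702 t 13.1
shift shares [-0.0005 -0.0008  0.2039] rows>= 2.4444381199703407
turn shares [ 0.0004 -0.0002  0.0003] rows>= 0.028021143047227956
```

View pics/g7.png

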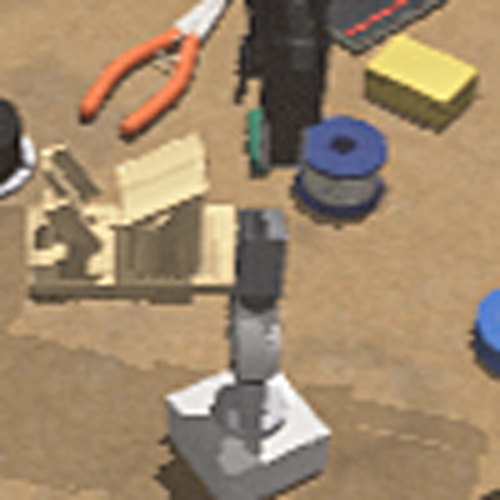

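```bash
python3 - <<'E'
from h import *
np.set_printoptions(precision=4,suppress=True)
s=manip.snapshot("side"); c=proj(s,[.52,-.37,.15])[0]
m=near(s,"gauge",[.52,-.37,.1])
f=lambda x:(pose(x[2],0),np.array([x[0],x[1],.03]))
r=fit([(s,m)],GAUGE,f,[.522,-.3725,-.479],(.006,.006,.2));print(r)
T=proj(s,[[.522,-.3725,.24],[.522,-.3725,.1525]]);print("tcp px, grip px in crop",(T-c.astype(int)+50)*5)
ys,xs=np.nonzero(m);k=ys<np.percentile(ys,35);print("grip mask mean col",(xs[k].mean()-int(c[0])+50)*5)
mm=mask(s,GAUGE[:1],*f([.522,-.3725,-.479]));print("model grip centroid",(np.argwhere(mm>.5).mean(0)[::-1]-c.astype(int)+50)*5)
E
```

```text
(array([ 0.5204, -0.3738, -0.4791]), np.float64(0.9130942821502686))
tcp px, grip px in crop [[269.7312 121.6059]
 [260.1045 249.6147]]
grip mask mean col 259.91071428571416
model grip centroid [260.5076 249.8985]
```

Request:
{"method": "servo_tool", "body": {"commands": [0.001,0,0.03,0,0,0,0.4,0,0,0.05,0,0,0,0.4,0,0,0.05,0,0,0,0.4,0,0,0.04,0,0,0,0.4,0,0,0.03,0,0,0,0.4,0,0,0,0,0,0,0.4,0,0,0,0,0,0,0.4,0,0,0,0,0,0,-0.2,0,0,0,0,0,0,-0.45,0,0,0,0,0,0,-1,0,0,0,0,0,0,-1,0,0,0,0,0,0,-1]}}

```text
t: 14.25
tcp_pos: [0.5216, -0.3726, 0.1442]
tool_rot: [0.237, 0.972, 0.0, 0.002]
force: [0.9, 1.3, 5.2]
finger_gap: 0.274
gripper_force: 60.2
```

Request:
{"method": "servo_tool", "body": {"commands": [0,0,0,0,0,0,-1,0,0,0,0,0,0,-1,0,0,-0.005,0,0,0,-1,0,0,-0.02,0,0,0,-1,0,0,-0.04,0,0,0,-1,0,0,-0.04,0,0,0,-1,0,0,-0.02,0,0,0,-1,0,0,0,0,0,0,-1,0,0,0,0,0,0,-1]}}

```text
t: 15.0
tcp_pos: [0.5206, -0.372, 0.205]
tool_rot: [0.237, 0.972, 0.001, 0.0]
force: [-0.8, -0.0, -5.1]
finger_gap: 0.27
gripper_force: 59.5
```

```bash
python3 - <<'E'
from h import *
delta([.499,.167,.2],toolR(-.479,0))
fitside(-.479,"g8.png")
E
```

```text
tcp [ 0.5206 -0.372   0.205 ] F [-0.8  -0.03 -5.09] gap 0.27 t 15.0
shift shares [0.5343 0.9371 0.0114] rows>= 12.935534235726031
turn shares [0.0002 0.     0.0001] rows>= 0.014059284003108826
grasp [ 0.5206 -0.372   0.2237] dx,dz,tilt [-0.0003 -0.0111 -0.0055] iou 0.893900990486145 foot [ 0.5209 -0.3722  0.0901]
```

Request:
{"method": "servo_tool", "body": {"commands": [0,0,-0.03,0,0,0,-1,0,0,-0.03,0,0,0,-1,0.015,0.028,0,0,0,0,-1,0.0334,0.0586,0,0,0,0,-1,0.0334,0.0586,0,0,0,0,-1,0.0334,0.0586,0,0,0,0,-1,0.0334,0.0586,0,0,0,0,-1,0.0334,0.0586,0,0,0,0,-1,0.0334,0.0586,0,0,0,0,-1,0.0334,0.0586,0,0,0,0,-1,0.0334,0.0586,0,0,0,0,-1,0.0334,0.0586,0,0,0,0,-1]}}

```text
t: 16.1
tcp_pos: [0.5068, -0.0506, 0.2342]
tool_rot: [0.237, 0.972, 0.001, -0.001]
force: [0.2, 0.4, -4.5]
finger_gap: 0.267
gripper_force: 59.7
```

Request:
{"method": "servo_tool", "body": {"commands": [0.0334,0.0586,0,0,0,0,-1,0.0334,0.0586,0,0,0,0,-1,0.0334,0.0586,0,0,0,0,-1,0.0334,0.0586,0,0,0,0,-1,0.0334,0.0586,0,0,0,0,-1,0.0334,0.0586,0,0,0,0,-1,0.015,0.028,0,0,0,0,-1,0,0,0,0,0,0,-1,0,0,0,0,0,0,-1]}}

```text
t: 16.85
tcp_pos: [0.4987, 0.1661, 0.2345]
tool_rot: [0.235, 0.972, 0.0, -0.001]
force: [1.1, 0.0, -3.8]
finger_gap: 0.269
gripper_force: 60.1
```

```bash
python3 - <<'E'
from h import *
delta([.499,.167,.165],toolR(-.479,0))
fitside(-.479,"g8.png")
E
```

```text
tcp [0.4987 0.1661 0.2345] F [ 1.13  0.04 -3.78] gap 0.269 t 16.85
shift shares [-0.      0.002   0.1391] rows>= 1.6677360455360724
turn shares [-0.     -0.0003  0.0006] rows>= 0.033314557879509835
grasp [0.4987 0.1661 0.2532] dx,dz,tilt [ 0.0005 -0.0114 -0.0011] iou 0.8982511758804321 foot [0.4993 0.1657 0.1193]
```

View pics/g8.png

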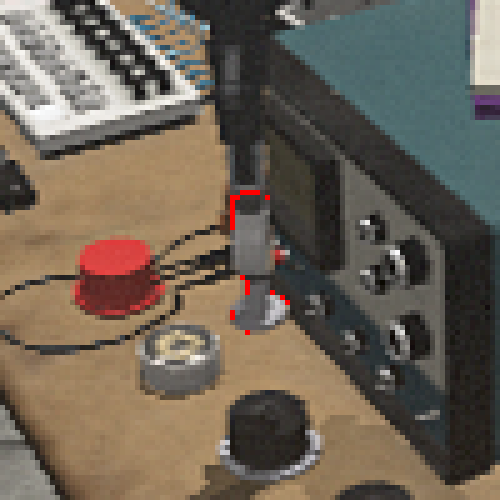

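```bash
python3 - <<'E'
from h import *
np.set_printoptions(precision=4,suppress=True)
s=manip.snapshot("side"); I=np.eye(3); f=lambda x:(I,np.array([x[0],x[1],0]))
c0=proj(s,[.499,.167,.02])[0]
print("foot model px",proj(s,[[.4993,.1657,.119],[.499,.167,.036],[.499,.167,0]]))
for d in manip.silhouettes(s,"mount_b"):
    print(d["box"],d["conf"],np.argwhere(d["pixels"]).mean(0)[::-1])
# dark body by colour
x,y=c0.astype(int); g=s["img"].max(2); m=np.zeros((420,560),np.float32); w=slice(y-16,y+14),slice(x-16,x+18); m[w]=(g[w]<75); n,l,st,ce=cv2.connectedComponentsWithStats(m.astype(np.uint8)); print(c0,[(a,b) for a,b in zip(st.tolist(),ce.tolist()) if a[4]>60])
B=[MOUNT[1]]; mm=mask(s,B,*f([.499,.167]))>.5; print("model body",np.argwhere(mm).mean(0)[::-1],mm.sum())
E
```

```text
foot model px [[242.8461 192.1129]
 [244.2253 211.0376]
 [244.89   218.9448]]
[263.8, 247.9, 25.9, 20.0] 0.79 [275.8549 257.9414]
[237.7, 206.3, 15.2, 20.2] 0.71 [244.5613 216.2342]
[253.2, 225.1, 21.7, 22.1] 0.71 [265.8427 234.8665]
[208.6, 177.9, 16.6, 14.1] 0.56 [214.4684 184.5   ]
[244.523  214.5783] [([0, 0, 560, 420, 234938], [279.5378014625135, 209.49475180685968]), ([237, 207, 16, 17, 218], [244.20642201834863, 214.77064220183487])]
model body [244.5191 214.5787] 235
```

Request:
{"method": "servo_tool", "body": {"commands": [0,0.002,0.02,0,0,0,-1,0,0,0.04,0,0,0,-1,0,0,0.04,0,0,0,-1,0,0,0.025,0,0,0,-1,0,0,0.01,0,0,0,-1,0,0,0,0,0,0,-1,0,0,0,0,0,0,-1,0,0,0,0,0,0,-1]}}

```text
t: 17.72
tcp_pos: [0.5016, 0.1659, 0.1689]
tool_rot: [0.237, 0.971, 0.001, 0.001]
force: [0.6, -0.2, -3.2]
finger_gap: 0.27
gripper_force: 60.0
```

Request:
{"method": "servo_tool", "body": {"commands": [0,0,0.01,0,0,0,-1,0,0,0.004,0,0,0,-1,0,0,0,0,0,0,-1,0,0,0,0,0,0,-1]}}

```text
t: 18.05
tcp_pos: [0.5006, 0.1661, 0.1613]
tool_rot: [0.237, 0.972, 0.001, 0.0]
force: [-0.3, -0.0, -4.6]
finger_gap: 0.272
gripper_force: 60.0
```

Request:
{"method": "servo_tool", "body": {"commands": [0,0,0.004,0,0,0,-1,0,0,0,0,0,0,-1,0,0,0,0,0,0,-1]}}

```text
t: 18.3
tcp_pos: [0.5006, 0.1661, 0.1592]
tool_rot: [0.237, 0.972, 0.001, 0.0]
force: [-0.4, 0.2, -4.8]
finger_gap: 0.268
gripper_force: 60.1
```

Request:
{"method": "servo_tool", "body": {"commands": [0,0,0.004,0,0,0,-1,0,0,0,0,0,0,-1,0,0,0,0,0,0,-1]}}

```text
t: 18.55
tcp_pos: [0.5008, 0.1661, 0.1572]
tool_rot: [0.237, 0.972, 0.001, 0.0]
force: [0.6, -0.3, -4.3]
finger_gap: 0.269
gripper_force: 60.1
```

Request:
{"method": "servo_tool", "body": {"commands": [0,0,0.004,0,0,0,-1,0,0,0,0,0,0,-1,0,0,0,0,0,0,-1]}}

```text
t: 18.8
tcp_pos: [0.5008, 0.1661, 0.1552]
tool_rot: [0.237, 0.972, 0.001, 0.0]
force: [0.1, 0.2, -2.4]
finger_gap: 0.273
gripper_force: 60.1
```

Pin contact begins about 0.157; continue in 1.5 mm steps.

Request:
{"method": "servo_tool", "body": {"commands": [0,0,0.003,0,0,0,-1,0,0,0,0,0,0,-1,0,0,0,0,0,0,-1]}}

```text
t: 19.05
tcp_pos: [0.5008, 0.1661, 0.1537]
tool_rot: [0.237, 0.972, 0.001, 0.0]
force: [1.2, -0.0, -3.4]
finger_gap: 0.272
gripper_force: 60.2
```

Request:
{"method": "servo_tool", "body": {"commands": [0,0,0.003,0,0,0,-1,0,0,0,0,0,0,-1,0,0,0,0,0,0,-1]}}

```text
t: 19.3
tcp_pos: [0.5008, 0.1661, 0.1522]
tool_rot: [0.237, 0.972, 0.001, 0.0]
force: [0.4, -0.5, -3.1]
finger_gap: 0.269
gripper_force: 60.2
```

Request:
{"method": "servo_tool", "body": {"commands": [0,0,0.003,0,0,0,-1,0,0,0,0,0,0,-1,0,0,0,0,0,0,-1]}}

```text
t: 19.55
tcp_pos: [0.5008, 0.1661, 0.1507]
tool_rot: [0.237, 0.972, 0.001, 0.0]
force: [0.0, -0.5, -2.0]
finger_gap: 0.266
gripper_force: 60.3
```

Request:
{"method": "servo_tool", "body": {"commands": [0,0,0.003,0,0,0,-1,0,0,0,0,0,0,-1,0,0,0,0,0,0,-1]}}

```text
t: 19.8
tcp_pos: [0.501, 0.1661, 0.1501]
tool_rot: [0.237, 0.972, 0.001, 0.001]
force: [-1.5, 0.6, 5.5]
finger_gap: 0.271
gripper_force: 61.3
```

Request:
{"method": "servo_tool", "body": {"commands": [0,0,0.001,0,0,0,-1,0,0,0,0,0,0,-1,0,0,0,0,0,0,-1,0,0,0,0,0,0,-1,0,0,0,0,0,0,-1]}}

```text
t: 20.22
tcp_pos: [0.5011, 0.1661, 0.1501]
tool_rot: [0.237, 0.972, 0.001, 0.001]
force: [-2.0, 0.2, 8.1]
finger_gap: 0.271
gripper_force: 62.1
```

```bash
python3 - <<'E'
from h import *
fitside(-.479,"g9.png")
delta([.518,.030,.2],toolR(-.479,0))
E
```

```text
grasp [0.501  0.1661 0.1688] dx,dz,tilt [-0.0005 -0.012   0.0026] iou 0.8846801519393921 foot [0.5003 0.1665 0.0343]
tcp [0.5011 0.1661 0.1501] F [-1.89 -0.23  8.91] gap 0.272 t 20.3167
shift shares [-0.1555 -0.2259 -0.1001] rows>= 3.5009811127604604
turn shares [0.0004 0.0002 0.0001] rows>= 0.02185625145321702
```

Request:
{"method": "servo_tool", "body": {"commands": [0,0,-0.01,0,0,0,-1,0,0,-0.03,0,0,0,-1,0,0,-0.04,0,0,0,-1,0,0,-0.02,0,0,0,-1,-0.02,-0.029,0,0,0,0,-1,-0.038,-0.056,0,0,0,0,-1,-0.038,-0.056,0,0,0,0,-1,-0.038,-0.056,0,0,0,0,-1,-0.0215,-0.029,0,0,0,0,-1,0,0,0,0,0,0,-1,0,0,0,0,0,0,-1,0,0,0,0,0,0,-1]}}

```text
t: 21.32
tcp_pos: [0.517, 0.0304, 0.198]
tool_rot: [0.237, 0.971, 0.001, -0.001]
force: [0.9, -0.7, -4.1]
finger_gap: 0.27
gripper_force: 60.3
```

```bash
python3 - <<'E'
from h import *
delta([.518,.030,.16],toolR(-.479,0))
fitside(-.479)
E
```

```text
tcp [0.517  0.0304 0.198 ] F [ 0.87 -0.72 -4.09] gap 0.27 t 21.3167
shift shares [-0.0023  0.0001  0.0761] rows>= 0.9123415980666401
turn shares [ 0.0003 -0.0003  0.    ] rows>= 0.019270611445164197
grasp [0.517  0.0303 0.2167] dx,dz,tilt [-0.0003 -0.0112  0.0088] iou 0.915136992931366 foot [0.5158 0.031  0.0831]
```

Request:
{"method": "servo_tool", "body": {"commands": [-0.003,0,0.02,0,0,0,-1,0,0,0.03,0,0,0,-1,0,0,0.02,0,0,0,-1,0,0,0.006,0,0,0,-1,0,0,0,0,0,0,-1,0,0,0,0,0,0,-1]}}

```text
t: 21.92
tcp_pos: [0.5191, 0.0295, 0.1603]
tool_rot: [0.237, 0.972, 0.001, 0.0]
force: [-0.1, 0.4, -3.6]
finger_gap: 0.269
gripper_force: 60.2
```

Request:
{"method": "servo_tool", "body": {"commands": [0,0,0.003,0,0,0,-1,0,0,0.003,0,0,0,-1,0,0,0,0,0,0,-1,0,0,0,0,0,0,-1]}}

```text
t: 22.25
tcp_pos: [0.5194, 0.0292, 0.1579]
tool_rot: [0.237, 0.972, 0.001, 0.001]
force: [-0.3, 0.9, -3.5]
finger_gap: 0.271
gripper_force: 60.2
```

Request:
{"method": "servo_tool", "body": {"commands": [0,0,0.003,0,0,0,-1,0,0,0.003,0,0,0,-1,0,0,0,0,0,0,-1,0,0,0,0,0,0,-1]}}

```text
t: 22.58
tcp_pos: [0.5195, 0.0292, 0.1548]
tool_rot: [0.237, 0.972, 0.001, 0.001]
force: [0.1, 0.5, -2.0]
finger_gap: 0.27
gripper_force: 60.6
```

Request:
{"method": "servo_tool", "body": {"commands": [0,0,0.003,0,0,0,-1,0,0,0.003,0,0,0,-1,0,0,0,0,0,0,-1,0,0,0,0,0,0,-1]}}

```text
t: 22.92
tcp_pos: [0.5195, 0.0292, 0.1517]
tool_rot: [0.237, 0.972, 0.001, 0.001]
force: [0.2, -0.5, -0.9]
finger_gap: 0.267
gripper_force: 60.9
```

Request:
{"method": "servo_tool", "body": {"commands": [0,0,0.003,0,0,0,-1,0,0,0,0,0,0,-1,0,0,0,0,0,0,-1]}}

```text
t: 23.17
tcp_pos: [0.5194, 0.0292, 0.1502]
tool_rot: [0.237, 0.972, 0.001, 0.001]
force: [0.4, 0.6, 0.4]
finger_gap: 0.274
gripper_force: 61.3
```

Request:
{"method": "servo_tool", "body": {"commands": [0,0,0.002,0,0,0,-1,0,0,0,0,0,0,-1,0,0,0,0,0,0,-1]}}

```text
t: 23.42
tcp_pos: [0.5196, 0.0293, 0.1501]
tool_rot: [0.237, 0.972, 0.001, 0.001]
force: [-1.0, 0.3, 7.1]
finger_gap: 0.27
gripper_force: 62.0
```

Request:
{"method": "servo_tool", "body": {"commands": [0,0,0.002,0,0,0,-1,0,0,0,0,0,0,-1,0,0,0,0,0,0,-1,0,0,0,0,0,0,-1]}}

```text
t: 23.75
tcp_pos: [0.5197, 0.0293, 0.1501]
tool_rot: [0.237, 0.972, 0.001, 0.001]
force: [-1.5, 0.5, 13.6]
finger_gap: 0.268
gripper_force: 62.9
```

```bash
python3 - <<'E'
from h import *
fitside(-.479)
delta([.497,-.0907,.2],toolR(-.479,0))
E
```

```text
grasp [0.5197 0.0292 0.1688] dx,dz,tilt [ 0.0012 -0.0108  0.0143] iou 0.8981401920318604 foot [0.5191 0.0295 0.0355]
tcp [0.5197 0.0293 0.1501] F [-0.98  1.27 13.45] gap 0.27 t 23.85
shift shares [-0.0702 -0.2337 -0.1002] rows>= 3.1633937067916977
turn shares [0.0004 0.0003 0.0001] rows>= 0.025767042675038262
```

Flush on b. On to c.

Request:
{"method": "servo_tool", "body": {"commands": [0,0,-0.01,0,0,0,-1,0,0,-0.03,0,0,0,-1,0,0,-0.04,0,0,0,-1,0,0,-0.02,0,0,0,-1,-0.009,-0.029,0,0,0,0,-1,-0.0173,-0.058,0,0,0,0,-1,-0.0173,-0.058,0,0,0,0,-1,-0.0173,-0.058,0,0,0,0,-1,-0.009,-0.031,0,0,0,0,-1,0,0,0,0,0,0,-1,0,0,0,0,0,0,-1,0,0,0,0,0,0,-1]}}

```text
t: 24.85
tcp_pos: [0.4955, -0.09, 0.1972]
tool_rot: [0.237, 0.972, 0.001, -0.001]
force: [-0.1, -0.2, -4.1]
finger_gap: 0.271
gripper_force: 60.7
```

```bash
python3 - <<'E'
from h import *
delta([.497,-.0907,.16],toolR(-.479,0))
fitside(-.479)
E
```

```text
tcp [ 0.4955 -0.09    0.1972] F [-0.14 -0.16 -4.09] gap 0.271 t 24.85
shift shares [-0.0035 -0.      0.0744] rows>= 0.8934587732293648
turn shares [ 0.0003 -0.0003  0.0001] rows>= 0.024021393588096483
grasp [ 0.4955 -0.09    0.2159] dx,dz,tilt [ 0.0009 -0.0057  0.0171] iou 0.8426470756530762 foot [ 0.4945 -0.0895  0.0877]
```

Request:
{"method": "servo_tool", "body": {"commands": [-0.002,0,0.02,0,0,0,-1,0,0,0.03,0,0,0,-1,0,0,0.018,0,0,0,-1,0,0,0.006,0,0,0,-1,0,0,0,0,0,0,-1,0,0,0,0,0,0,-1]}}

```text
t: 25.45
tcp_pos: [0.4972, -0.0909, 0.1606]
tool_rot: [0.237, 0.972, 0.001, 0.0]
force: [0.3, -0.4, -4.1]
finger_gap: 0.277
gripper_force: 60.5
```

Request:
{"method": "servo_tool", "body": {"commands": [0,0,0.003,0,0,0,-1,0,0,0.003,0,0,0,-1,0,0,0,0,0,0,-1,0,0,0,0,0,0,-1]}}

```text
t: 25.78
tcp_pos: [0.4973, -0.0912, 0.1581]
tool_rot: [0.237, 0.972, 0.001, 0.001]
force: [0.1, 0.3, -3.9]
finger_gap: 0.269
gripper_force: 60.5
```

Request:
{"method": "servo_tool", "body": {"commands": [0,0,0.003,0,0,0,-1,0,0,0.003,0,0,0,-1,0,0,0,0,0,0,-1,0,0,0,0,0,0,-1]}}

```text
t: 26.12
tcp_pos: [0.4974, -0.0913, 0.1551]
tool_rot: [0.237, 0.972, 0.001, 0.001]
force: [0.6, 0.2, -1.6]
finger_gap: 0.274
gripper_force: 60.9
```

Request:
{"method": "servo_tool", "body": {"commands": [0,0,0.003,0,0,0,-1,0,0,0.003,0,0,0,-1,0,0,0,0,0,0,-1,0,0,0,0,0,0,-1]}}

```text
t: 26.45
tcp_pos: [0.4974, -0.0913, 0.1521]
tool_rot: [0.237, 0.972, 0.001, 0.001]
force: [-0.1, 0.4, 1.6]
finger_gap: 0.272
gripper_force: 61.3
```

Request:
{"method": "servo_tool", "body": {"commands": [0,0,0.003,0,0,0,-1,0,0,0,0,0,0,-1,0,0,0,0,0,0,-1]}}

```text
t: 26.7
tcp_pos: [0.4974, -0.0912, 0.1506]
tool_rot: [0.237, 0.972, 0.001, 0.001]
force: [0.2, -0.8, 2.6]
finger_gap: 0.27
gripper_force: 61.5
```

Request:
{"method": "servo_tool", "body": {"commands": [0,0,0.002,0,0,0,-1,0,0,0,0,0,0,-1,0,0,0,0,0,0,-1]}}

```text
t: 26.95
tcp_pos: [0.4975, -0.0913, 0.1501]
tool_rot: [0.237, 0.972, 0.001, 0.001]
force: [-1.6, 0.4, 7.4]
finger_gap: 0.272
gripper_force: 62.3
```

Request:
{"method": "servo_tool", "body": {"commands": [0,0,0.003,0,0,0,-1,0,0,0,0,0,0,-1,0,0,0,0,0,0,-1,0,0,0,0,0,0,-1,0,0,0,0,0,0,-1]}}

```text
t: 27.37
tcp_pos: [0.4977, -0.0913, 0.1501]
tool_rot: [0.237, 0.972, 0.001, 0.001]
force: [-2.5, 0.9, 17.1]
finger_gap: 0.272
gripper_force: 63.8
```

```bash
python3 - <<'E'
from h import *
fitside(-.479)
delta([.499,.167,.2],toolR(-.479,0))
E
```

```text
grasp [ 0.4977 -0.0913  0.1688] dx,dz,tilt [ 0.0021 -0.0109  0.0241] iou 0.9151484966278076 foot [ 0.4969 -0.0909  0.0354]
tcp [ 0.4977 -0.0913  0.1501] F [-2.5   1.43 17.14] gap 0.269 t 27.4667
shift shares [ 0.2351  0.46   -0.0996] rows>= 6.308635829491734
turn shares [0.0003 0.0004 0.0002] rows>= 0.023891524499777494
```

Forces just before flush: a about 2.3 N, b about 5 N, c about 7 N over the free-hanging reading, so the left foot is the soft one. Back to it.

Request:
{"method": "servo_tool", "body": {"commands": [0,0,-0.015,0,0,0,-1,0,0,-0.04,0,0,0,-1,0,0,-0.04,0,0,0,-1,0,0,-0.015,0,0,0,-1,0.015,0.03,0,0,0,0,-1,0.034,0.0667,0,0,0,0,-1,0.034,0.0667,0,0,0,0,-1,0.034,0.0667,0,0,0,0,-1,0.034,0.0667,0,0,0,0,-1,0.034,0.0667,0,0,0,0,-1,0.034,0.0667,0,0,0,0,-1,0.016,0.03,0,0,0,0,-1]}}

```text
t: 28.47
tcp_pos: [0.4973, 0.1712, 0.202]
tool_rot: [0.236, 0.972, 0.001, -0.001]
force: [-0.1, -0.6, -5.6]
finger_gap: 0.268
gripper_force: 61.0
```

Request:
{"method": "servo_tool", "body": {"commands": [0,0,0,0,0,0,-1,0,0,0,0,0,0,-1,0,0,0,0,0,0,-1]}}

```text
t: 28.72
tcp_pos: [0.4979, 0.1667, 0.2022]
tool_rot: [0.237, 0.972, 0.0, -0.001]
force: [0.1, 0.9, -4.9]
finger_gap: 0.268
gripper_force: 61.1
```

```bash
python3 - <<'E'
from h import *
delta([.499,.167,.16],toolR(-.479,0))
fitside(-.479)
E
```

```text
tcp [0.4979 0.1667 0.2022] F [ 0.07  0.85 -4.88] gap 0.268 t 28.7167
shift shares [-0.0017  0.0016  0.0844] rows>= 1.012925601321122
turn shares [-0.     -0.0002  0.0002] rows>= 0.014709382729125954
grasp [0.4979 0.1667 0.2209] dx,dz,tilt [-0.0008 -0.0103 -0.0051] iou 0.917471706867218 foot [0.4978 0.1668 0.0881]
```

Request:
{"method": "servo_tool", "body": {"commands": [0,0.001,0.02,0,0,0,-1,0,0,0.03,0,0,0,-1,0,0,0.025,0,0,0,-1,0,0,0.01,0,0,0,-1,0,0,0.006,0,0,0,-1,0,0,0.004,0,0,0,-1,0,0,0.004,0,0,0,-1,0,0,0.003,0,0,0,-1,0,0,0,0,0,0,-1,0,0,0,0,0,0,-1]}}

```text
t: 29.65
tcp_pos: [0.4992, 0.1676, 0.1526]
tool_rot: [0.237, 0.972, 0.001, 0.001]
force: [-0.1, -0.2, -3.7]
finger_gap: 0.272
gripper_force: 61.2
```

Request:
{"method": "servo_tool", "body": {"commands": [0,0,0.003,0,0,0,-1,0,0,0,0,0,0,-1,0,0,0,0,0,0,-1]}}

```text
t: 29.9
tcp_pos: [0.4993, 0.1678, 0.1509]
tool_rot: [0.237, 0.972, 0.001, 0.001]
force: [-0.7, -0.2, -2.2]
finger_gap: 0.271
gripper_force: 61.2
```

Request:
{"method": "servo_tool", "body": {"commands": [0,0,0.002,0,0,0,-1,0,0,0,0,0,0,-1,0,0,0,0,0,0,-1]}}

```text
t: 30.15
tcp_pos: [0.4994, 0.1678, 0.1501]
tool_rot: [0.237, 0.972, 0.001, 0.001]
force: [0.8, -0.2, 0.8]
finger_gap: 0.27
gripper_force: 61.7
```

Request:
{"method": "servo_tool", "body": {"commands": [0,0,0,0,0,0,-0.3,0,0,0,0,0,0,0,0,0,0,0,0,0,0.4,0,0,0,0,0,0,0.4,0,0,0,0,0,0,0.4,0,0,0,0,0,0,0.4,0,0,-0.02,0,0,0,0.4,0,0,-0.04,0,0,0,0.4,0,0,-0.06,0,0,0,0.4,0,0,-0.06,0,0,0,0.4,0,0,-0.04,0,0,0,0.4,0,0,0,0,0,0,0.4]}}

```text
t: 31.15
tcp_pos: [0.5019, 0.168, 0.2652]
tool_rot: [0.237, 0.972, 0.003, 0.005]
force: [0.4, 0.1, 0.6]
finger_gap: 0.698
gripper_force: 0.0
```

```bash
python3 - <<'E'
from h import *
np.set_printoptions(precision=4,suppress=True)
s=manip.snapshot("side")
f=lambda x:(pose(x[3],x[4]),np.array(x[:3])); x0=[.499,.167,.036,-.479,0]
m=near(s,"gauge",[.499,.167,.1]);print(iou(mask(s,GAUGE,*f(x0)),m),fit([(s,m)],GAUGE,f,x0,(.004,.004,.004,.1,.05)))
c=proj(s,[.5,.167,.1])[0].astype(int); save(s,"g10.png",(c[0]-40,c[1]-45,80,80),7)
E
```

```text
0.8903238 (array([ 0.4994,  0.1683,  0.0347, -0.4338, -0.0003]), np.float64(0.9003348350524902))
```

View pics/g10.png

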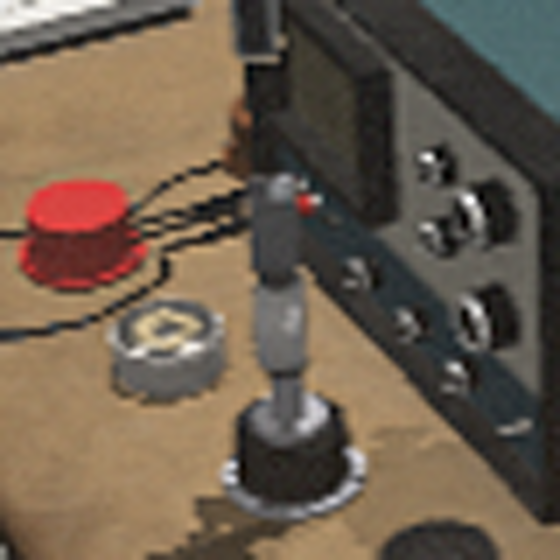

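The gauge stands upright and centred on the left foot (foot disc near (290,410) in the crop on the black top at (293,430)), and the fingers are clear above it.

Request:
{"method": "servo_tool", "body": {"commands": [0,0,0,0,0,0,0.4,0,0,0,0,0,0,0.4,0,0,0,0,0,0,0.4,0,0,0,0,0,0,0.4]}}

```text
t: 31.58
tcp_pos: [0.4983, 0.1674, 0.2586]
tool_rot: [0.237, 0.972, 0.0, -0.001]
force: [0.3, -0.0, -0.1]
finger_gap: 0.704
gripper_force: 0.0
```

```bash
python3 -c "
from station import manip
print(manip.sign_off())"
```

```text
the job is handed in; nothing more can be done
None
```

The gauge stood on the rest block, was pressed flush on the left, middle and right feet, and now stands alone, upright and centred, on the left foot. I judged that one softest from the wrist force (about 2 N against 5 and 7 N) rather than by reading the dial; the job was handed in at about 31.6 s and the hand-in returned no verdict.

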